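# Clip the moulder's hand tools into the tool carrier

## Robot

A 6-joint arm with a two-finger parallel gripper is mounted at the origin on the work surface. World frame = base frame: x ahead of the robot, y to its left, z up, the work surface at z = 0. Lengths are in m, angles in rad, forces in N, time in s.
With the tool pointing down it reaches from about 0.325 to 0.875 m from the base axis. Payload 4.4 kg.
Tool frame: the origin (TCP) lies on the centre line of the jaws, within the pads' length; the fingertips stand 19 mm ahead of it and the grasp point (between the pads) is the TCP; z points along the fingers, y is the direction in which the jaws open and shut (so a half turn about z gives the same grasp; the last joint's range is limited). The gripper opens to 85 mm and grips with 20 to 120 N. Pads are 22 mm wide; open, the fingers measure 114 mm over their backs; the gripper's body (76 mm by 85 mm) begins 54 mm behind the grasp point. The pads swing forward as they close: fully open they stand 13 mm farther back than shut.
Start: joints at [1.196, 0.207, 1.542, -0, 1.393, -0.15], TCP at [0.128, 0.561, 0.25] pointing down, gripper open.
Joint ranges: [-2.73, 2.73], [-0.86, 2.22], [0.23, 2.46], [-1.11, 4.25], [0.08, 2.63], [-2.82, 2.82]. Speed limits (rad/s): [2.79, 2.79, 3.14, 3.14, 3.14, 3.14].

## Interface

Orientations are given as a rotation vector (axis times angle).
In Python, from cell import state, get_image, camera_params, sign_off gives the robot as it stands.
- The arm moves only by the tool carry_out, never from a script. Its arguments are lists of equal length, an entry for each row: "rotation": the turn, a rotation vector about the tool's x, y, z in degrees, a list of three; "translation": the shift along the tool's x, y, z in m, a list of three; "gripper": the opening, from -1 (shut) to 1 (fully open), so that 0 is half open. In form: {"rotation": [[ax, ay, az], ...], "translation": [[tx, ty, tz], ...], "gripper": [gripper, ...]}. A call has 1 to 20 rows; each row is the pose to reach, as a shift and turn from the pose commanded when the call began, along the tool's axes at that moment; what a row does not reach only later rows make up. A row lasts 1/8 s, in which the tool goes at most 62.5 mm and 10.7 degrees, less where a joint would pass 70% of its speed; a pose out of reach is approached as far as the arm can. A call with a gripper value outside its range is refused whole. The fingers move at their own pace and stop on an object; the grip force is fixed at half the most. Time passes only in rows, so rows that repeat a pose let the fingers close. It gives the time, the measured TCP pose, the force and the opening at its end, in the units of the state.
- state(): the state, without advancing time (a new reading comes with each control period).
- get_image(name): name is "scene" or "top"; returns the picture (480x640x3 uint8, red, green, blue); there is no depth.
- camera_params(name): a dict with "mtx" (3x3 intrinsics, pixels), "position" and "rotation" of the camera in the world. Camera axes: x right, y up, looking along -z (the intrinsics and any distortion apply to the point x, -y, -z); pixel columns grow to the right and rows downward; lengths in m; the calibration is good to about 2 mm. A picture is of the moment at which its call begins. camera_params takes no time and is no camera call.
- sign_off(): hands the job in, once; it reports no verdict.
The state is a dict: "clock": time; "q": joint angles; "joint_vel": joint speeds; "joint_torque": joint torques, N m; "tcp_pos": TCP position; "eef_rot": TCP orientation; "force": force on the tool from outside, world axes, zero at the start; "ft_torque": the same for the moment, N m; "grip_width": finger opening in m.
Only numpy, scipy, OpenCV 4.12 (cv2) and the standard library are available. Lean on these libraries where they do the work, as an engineer would, in place of code of your own. Each camera call takes 0.05 s, during which the arm holds its last target.

## Task

Load the tool carrier for the moulding floor: take the blue-handled vent pricker, the red-handled trowel and the yellow-handled lifter out of the wash tray and press each handle down into the pair of spring clips of its own colour, centred on them, until it snaps fully home in both clips, with its steel working end pointing to the same side as that of the green-handled spoon already clipped there. Leave the green spoon in its clips, and do not shift the riser sleeve, the bottle, the wooden pattern or the iron chill block in the tray.

Things in the scene. Friction and masses are not known exactly. Their poses are not given: they have to be found in the camera images.
- trowel: Moulder's trowel, 130 g, 196 mm long: red round handle 22 mm thick, 104 mm long. Origin: mid-handle on its axis; x towards the steel working end, z up as it starts. 17 mm thick brass ferrule to x = 64 mm; steel blade 44 wide, 3 thick, x = 72 to 144, its underside level with the handle's underside. Starts flat on the tray floor, axis 14 mm above the bench, beside the lifter and under the pricker.
- lifter: Moulder's lifter, 100 g, 188 mm long: yellow round handle 22 mm thick, 104 mm long. Origin: mid-handle on its axis; x towards the steel working end, z up as it starts. Steel strap 5 wide, 10 high to x = 136 mm, toe at its end reaching 17 mm to -y. Starts on the tray floor, axis 14 mm above the bench, beside the trowel (handles 62 mm apart, nearly parallel; sides may swap), under the pricker.
- pricker: Vent pricker, 80 g, 192 mm long: blue round handle 22 mm thick, 104 mm long. Origin: mid-handle on its axis; x towards the steel working end, z up as it starts. Steel wire 5.6 mm thick from the ferrule to a point at x = 140. Starts lying crosswise on top of the trowel's and lifter's handles, axis 36 mm above the bench, its point out over the tray wall.
- spoon: Spoon slick, 90 g, 178 mm long, already clipped in the green clips, where it stays: green round handle 22 mm thick, 104 mm long. Origin: mid-handle on its axis; x towards the steel working end, z up as it starts. Flat steel spoon end 28 mm wide, pointing to the clips' +x.
- carrier: Sheet-steel tool carrier, fixed. Origin: centre of underside. Base 150 (x) by 304 mm (y), rims 18 mm high. Two rails along y at x = -34 and 34 mm, 20 mm wide, tops 32 mm above the bench, bear the clips. End plates across y = -150 and 150 mm: 100 mm long, 10 thick, 70 high. x points to the side where working ends belong.
- tray: Steel wash tray, fixed, 230 by 230 mm outside, 25 mm high, walls and floor 3 mm thick. Origin: centre of its underside.
- chill: Bystander: loose dark cast-iron chill block, 60 (x) by 26 (y) by 36 mm, 400 g, standing in the tray along one wall, beside the handle of the trowel or the lifter (at least 27 mm of free room between). Origin: centre of its underside.
- sleeve: Bystander: loose upright terracotta-coloured riser sleeve, a tube 84 mm in diameter, 110 mm high. Origin: centre of its underside.
- parting: Bystander: loose white plastic bottle with red cap, 60 mm in diameter, 190 mm high. Origin: centre of its underside.
- pattern: Bystander: loose pale wooden flanged hub pattern, 100 mm in diameter, 78 mm high. Origin: centre of its underside.
- trowel_clips: Place of the trowel: two red spring clips in line at x = -34 and 34 mm, each 14 mm wide, open upwards. Origin: mid-handle when home, on its axis, 50 mm above the bench. x: along the handle, to the working end's side; z up. Press straight down, level: jaws are met 17 mm above home, resist with 10 to 15 N in all, give way 8 mm above home; then the handle snaps onto a firm saddle.
- trowel_tip (a point): End of the trowel's steel working end, on the handle's axis line, 144 mm along x from its origin.
- lifter_clips: Place of the lifter: two yellow spring clips in line at x = -34 and 34 mm, each 14 mm wide, open upwards. Origin: mid-handle when home, on its axis, 50 mm above the bench. x: along the handle, to the working end's side; z up. All four places are alike, about 58 mm apart along the carrier's y; their order changes.
- lifter_tip (a point): End of the lifter's steel working end, on the handle's axis line, 136 mm along x from its origin.
- pricker_clips: Place of the pricker: two blue spring clips in line at x = -34 and 34 mm, each 14 mm wide, open upwards. Origin: mid-handle when home, on its axis, 50 mm above the bench. x: along the handle, to the working end's side; z up. Each clip: two sprung jaws, lips 15 mm apart at 8 mm above the home axis, flared mouth 31 mm wide, its top 19 mm above the home axis.
- pricker_tip (a point): End of the pricker's steel working end, on the handle's axis line, 140 mm along x from its origin.
- spoon_clips: Place of the spoon: two green spring clips in line at x = -34 and 34 mm, each 14 mm wide, open upwards. Origin: mid-handle when home, on its axis, 50 mm above the bench. x: along the handle, to the working end's side; z up. Holds the spoon from the start.
- spoon_tip (a point): End of the spoon's steel working end, on the handle's axis line, 126 mm along x from its origin.
Things that resemble listed ones, but are neither listed nor needed, are in the scene too. Leave any purple look-alike of the trowel alone.

How it is judged:
At the end, for the whole second after the job is handed in: Pricker, trowel, lifter and still the spoon rest in the clips of their own colour, working end to the clips' +x side: handle middle within 3 mm in height, 3 mm sideways, 13 mm lengthwise of home, in line within 0.06 rad, at rest; sleeve, bottle, pattern and chill within 20 mm of their start (x of trowel in the frame of trowel_clips between -0.013 and 0.013 m and y of trowel in the frame of trowel_clips between -0.003 and 0.003 m and z of trowel in the frame of trowel_clips between -0.003 and 0.003 m and angle between the x axis of trowel and the x axis of trowel_clips, either way round below 0.06 rad and x of trowel_tip in the frame of trowel_clips above 0.1 m and linear speed of each of trowel, lifter, pricker, spoon below 0.02 m/s and x of lifter in the frame of lifter_clips between -0.013 and 0.013 m and y of lifter in the frame of lifter_clips between -0.003 and 0.003 m and z of lifter in the frame of lifter_clips between -0.003 and 0.003 m and angle between the x axis of lifter and the x axis of lifter_clips, either way round below 0.06 rad and x of lifter_tip in the frame of lifter_clips above 0.1 m and x of pricker in the frame of pricker_clips between -0.013 and 0.013 m and y of pricker in the frame of pricker_clips between -0.003 and 0.003 m and z of pricker in the frame of pricker_clips between -0.003 and 0.003 m and angle between the x axis of pricker and the x axis of pricker_clips, either way round below 0.06 rad and x of pricker_tip in the frame of pricker_clips above 0.1 m and x of spoon in the frame of spoon_clips between -0.013 and 0.013 m and y of spoon in the frame of spoon_clips between -0.003 and 0.003 m and z of spoon in the frame of spoon_clips between -0.003 and 0.003 m and angle between the x axis of spoon and the x axis of spoon_clips, either way round below 0.06 rad and x of spoon_tip in the frame of spoon_clips above 0.1 m and distance of each of sleeve, parting, pattern, chill from where it was at the start of the episode below 0.02 m); the robot touches nothing.
It fails at once if the riser sleeve was shifted by more than 20 mm (distance of sleeve from where it was at the start of the episode above 0.02 m).
It fails at once if the bottle was shifted by more than 20 mm (distance of parting from where it was at the start of the episode above 0.02 m).
It fails at once if the wooden pattern was shifted by more than 20 mm (distance of pattern from where it was at the start of the episode above 0.02 m).
It fails at once if the iron chill block was shifted by more than 20 mm (distance of chill from where it was at the start of the episode above 0.02 m).
It fails at once if the green spoon was pulled out of its clips (z of spoon in the frame of spoon_clips above 0.006 m).
It also fails if it takes over 70 s, if anything falls off the work surface, if the arm or the gripper's body presses on something with over 40 N, if the wrist force passes 120 N, or if a joint passes its speed limit or range.

## Working session

There is one attempt and no reset: what is moved stays moved. The work goes in short steps, Python scripts to look and compute and a tool call to move; the robot and the scene stay as the last step left them, time stands still between calls to the robot, and variables do not carry over. Pictures are saved under pics/ and viewed, and the job is handed in when it is done.

Besides the shell and the picture viewer there is one more tool, called after "Request:" as name(argument=value, ...) on one line, values as JSON. carry_out: Moves the arm, as the interface text tells. Its arguments: {"type":"object","properties":{"rotation":{"type":"array"},"translation":{"type":"array"},"gripper":{"type":"array"}},"required":["rotation","translation","gripper"]}

```bash
mkdir -p pics; ls; python3 - <<'E'
from cell import *
import cv2
print(state())
for n in("scene","top"):
    im=get_image(n); cv2.imwrite(f"pics/{n}0.png",im[:,:,::-1]); print(n,camera_params(n))
E
```

```text
pics
{'clock': 0.0, 'q': array([ 1.19649602e+00,  2.07446519e-01,  1.54294797e+00, -3.47937833e-06,
        1.39348660e+00, -1.50489299e-01]), 'joint_vel': array([ 0.00167487,  0.00208948, -0.00046802,  0.00066705,  0.00115359,
        0.00102076]), 'joint_torque': array([-1.22896752e-03, -3.83023775e+01, -2.91598839e+01, -1.93778865e-04,
        1.06743869e-02,  3.82815699e-05]), 'tcp_pos': array([0.12736444, 0.55999236, 0.24911348]), 'eef_rot': array([-0.35076112, -3.12135393,  0.00347237]), 'force': array([ 0.39134184, -0.53247267, -0.59312722]), 'ft_torque': array([-0.02587185,  0.00589581, -0.01383637]), 'grip_width': 0.08573975943206776}
scene {'mtx': array([[609.47722905,   0.        , 323.40231676],
       [  0.        , 609.47722905, 245.63789038],
       [  0.        ,   0.        ,   1.        ]]), 'position': array([1.42707585, 0.45755181, 1.11515712]), 'rotation': array([0.48796622, 0.73326805, 1.87355558])}
top {'mtx': array([[458.62177326,   0.        , 322.62248946],
       [  0.        , 458.62177326, 237.23243114],
       [  0.        ,   0.        ,   1.        ]]), 'position': array([0.34853065, 0.06602723, 1.00902717]), 'rotation': array([ 0.14654603, -0.14061239, -1.58069693])}
```

View pics/scene0.png

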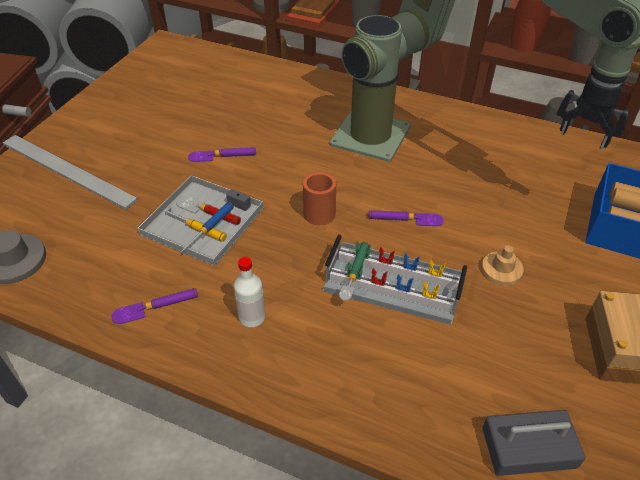

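View pics/top0.png

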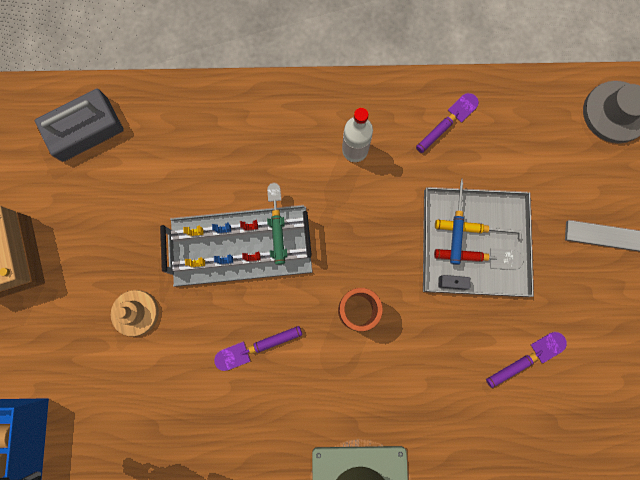

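The top view shows the tray at (478,243) holding the yellow lifter (462,227), the red trowel (460,256), the blue pricker lying across both (458,240) with its tip at (462,182), and the chill at (455,283). The carrier is at (240,245), with clip rows left to right yellow, blue, red, then the green spoon (278,240) pointing up (+x). The look-alikes are the purple trowels at (258,348), (448,123) and (527,360). Next, close crops.

```bash
cat > h.py <<'E'
import numpy as np, cv2
from scipy.spatial.transform import Rotation as R
from cell import *
def unproj(n,u,v,z):
    c=camera_params(n);K=c["mtx"];r=R.from_rotvec(c["rotation"]).as_matrix();p=c["position"]
    d=np.array([(u-K[0,2])/K[0,0],-(v-K[1,2])/K[1,1],-1]);d=r@d
    return p+d*(z-p[2])/d[2]
def proj(n,X):
    c=camera_params(n);K=c["mtx"];r=R.from_rotvec(c["rotation"]).as_matrix()
    q=r.T@(np.asarray(X)-c["position"]);return np.array([K[0,0]*q[0]/-q[2]+K[0,2],K[1,1]*-q[1]/-q[2]+K[1,2]])
def crop(n,x0,y0,w,h,s,name,im=None):
    im=get_image(n) if im is None else im
    c=cv2.resize(im[y0:y0+h,x0:x0+w],None,fx=s,fy=s,interpolation=cv2.INTER_CUBIC)
    cv2.imwrite(f"pics/{name}.png",c if im is None else c[:,:,::-1])
E
python3 - <<'E'
from h import *
t=cv2.imread("pics/top0.png")[:,:,::-1]; s=cv2.imread("pics/scene0.png")[:,:,::-1]
crop("top",415,170,130,135,4.4,"c1",t);crop("top",155,175,170,120,4.5,"c2",t)
crop("scene",130,165,140,110,5,"c3",s);crop("scene",315,225,160,110,5,"c4",s)
E
```

```text
(no output)
```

View pics/c1.png

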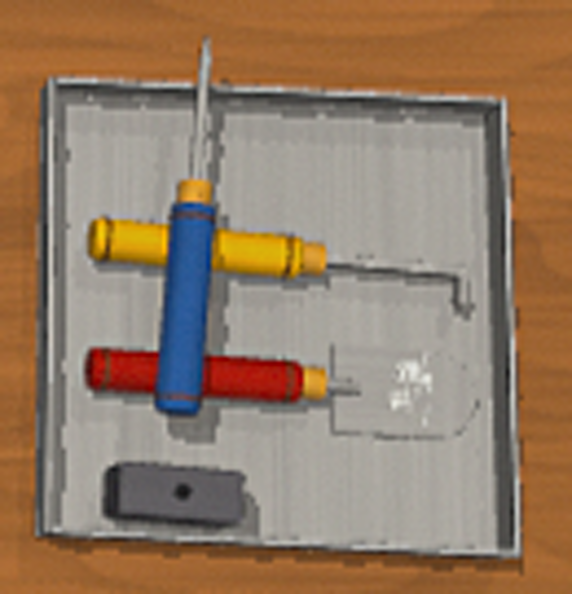

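View pics/c2.png

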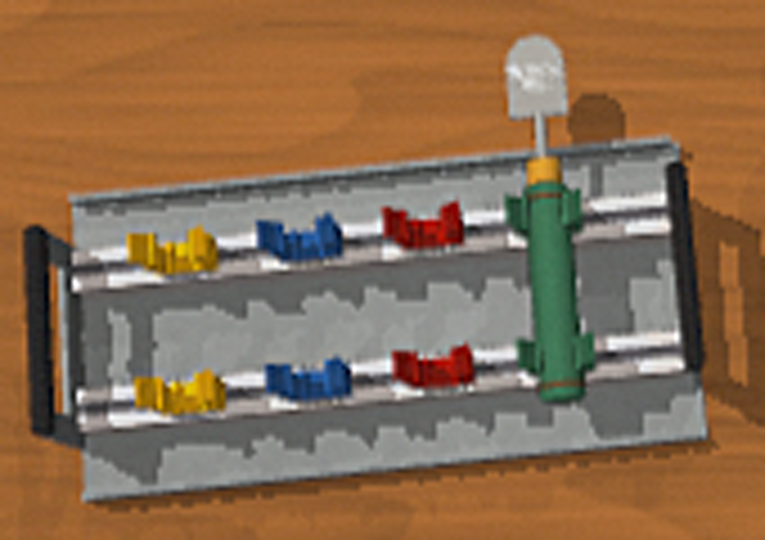

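View pics/c3.png

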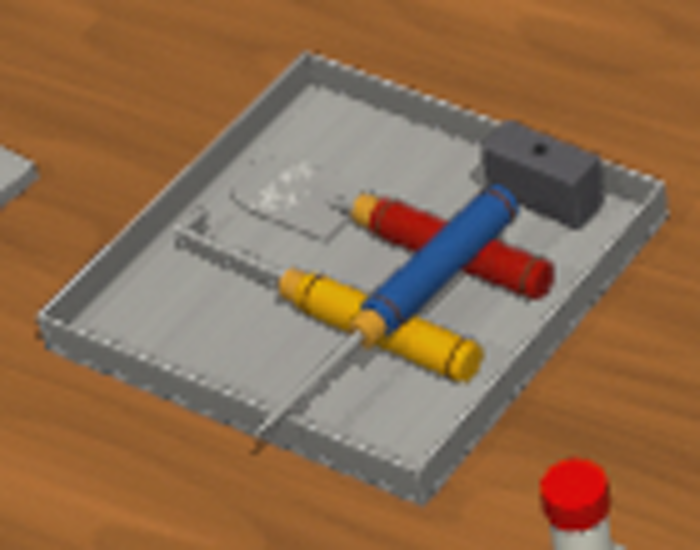

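View pics/c4.png

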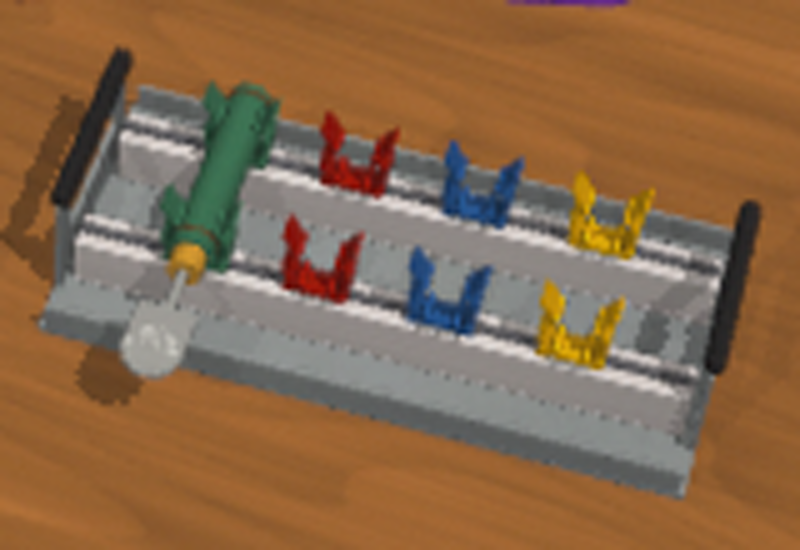

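```bash
python3 - <<'E'
from h import *
from scipy.optimize import least_squares
T=lambda u,v:("top",155+u/4.5,175+v/4.5)
S=lambda u,v:("scene",315+u/5,225+v/5)
ob=[(T(70,198),(75,152,18)),(T(678,143),(75,-152,18)),(T(705,437),(-75,-152,18)),(T(83,500),(-75,152,18)),
(T(37,228),(50,150,70)),(T(41,434),(-50,150,70)),(T(676,163),(50,-150,70)),(T(695,368),(-50,-150,70)),
(S(124,52),(-50,-150,70)),(S(62,200),(50,-150,70)),(S(755,205),(-50,150,70)),(S(717,368),(50,150,70)),(S(685,495),(75,152,0))]
def f(p):
    c,s=np.cos(p[2]),np.sin(p[2]);e=[]
    for (n,u,v),X in ob:
        x,y,z=np.array(X)/1000
        e+=list(proj(n,[p[0]+c*x-s*y,p[1]+s*x+c*y,z])-[u,v])
    return np.array(e)
r=least_squares(f,[.4,.2,0],loss='soft_l1');p=r.x;print(p);print(f(p).reshape(-1,2).round(1).tolist())
c,s=np.cos(p[2]),np.sin(p[2])
def loc(X): d=X[:2]-p[:2]; return (np.array([c*d[0]+s*d[1],-s*d[0]+c*d[1]])*1000).round(1)
# clips scene: prong tip midpoints z=.069
for nm,a,b in [("red near",(290,218),(360,235)),("red far",(328,115),(397,130)),("blue near",(415,250),(490,265)),("blue far",(452,143),(520,158)),("yel near",(548,283),(624,298)),("yel far",(580,175),(652,190))]:
    m=(np.array(a)+b)/2; X=unproj(*S(*m),.069); print(nm,X.round(4),loc(X))
for nm,a,b in [("spoon butt",(560,397),0),("spoon fer",(545,183),0)]:
    X=unproj(*T(*a),.050);print(nm,X.round(4),loc(X))
for nm,a in [("spoon butt",(258,90)),("spoon fer",(188,250))]:
    X=unproj(*S(*a),.050);print(nm,X.round(4),loc(X))
print("tools")
A=lambda u,v:("top",415+u/4.4,170+v/4.4)
B=lambda u,v:("scene",130+u/5,165+v/5)
for nm,q,z in [("blue butt",A(178,408),.036),("blue fer",A(195,204),.036),("blue butt",B(505,200),.036),("blue fer",B(372,312),.036),("tip",A(207,40),.036),("tip",B(254,452),.036),
("yel butt",A(92,238),.014),("yel fer",A(302,257),.014),("yel butt",B(470,361),.014),("yel fer",B(300,290),.014),
("red butt",A(88,368),.014),("red fer",A(302,382),.014),("red butt",B(540,277),.014),("red fer",B(371,215),.014),
("chill",A(183,490),.036),("tray",A(48,82),.025),("tray",A(505,100),.025),("tray",A(518,553),.025),("tray",A(40,535),.025)]:
    print(nm,unproj(*q,z).round(4))
E
```

```text
[0.51699832 0.25025569 0.0858429 ]
[[-1.4, -0.4], [-0.0, -1.7], [0.4, -0.2], [-1.5, -0.1], [-0.9, -1.1], [-0.0, 0.4], [-0.5, -0.7], [-0.2, 0.6], [0.2, -2.2], [-0.5, -1.9], [-0.6, -2.5], [-0.6, -2.3], [-0.5, 0.3]]
red near [0.5508 0.2233 0.069 ] [ 31.4 -29.7]
red far [0.4836 0.2177 0.069 ] [-36.  -29.6]
blue near [0.5452 0.2819 0.069 ] [30.8 29.1]
blue far [0.4774 0.2759 0.069 ] [-37.3  29. ]
yel near [0.5397 0.3422 0.069 ] [30.5 89.7]
yel far [0.4724 0.3366 0.069 ] [-37.1  89.8]
spoon butt [0.4713 0.1601 0.05  ] [-53.3 -85.9]
spoon fer [0.5741 0.1675 0.05  ] [ 49.8 -87.3]
spoon butt [0.4665 0.1604 0.05  ] [-58.  -85.2]
spoon fer [0.5733 0.1664 0.05  ] [ 48.9 -88.3]
tools
blue butt [ 0.4685 -0.214   0.036 ]
blue fer [ 0.5697 -0.2292  0.036 ]
blue butt [ 0.4682 -0.2109  0.036 ]
blue fer [ 0.5656 -0.2315  0.036 ]
tip [ 0.6538 -0.2409  0.036 ]
tip [ 0.669  -0.2344  0.036 ]
yel butt [ 0.558  -0.1829  0.014 ]
yel fer [ 0.5466 -0.2876  0.014 ]
yel butt [ 0.5582 -0.183   0.014 ]
yel fer [ 0.5492 -0.2874  0.014 ]
red butt [ 0.4919 -0.177   0.014 ]
red fer [ 0.4833 -0.2827  0.014 ]
red butt [ 0.4918 -0.1798  0.014 ]
red fer [ 0.4867 -0.283   0.014 ]
chill [ 0.4288 -0.2138  0.036 ]
tray [ 0.6365 -0.1627  0.025 ]
tray [ 0.6235 -0.3921  0.025 ]
tray [ 0.397  -0.3766  0.025 ]
tray [ 0.409  -0.1463  0.025 ]
```

```bash
cat >> h.py <<'E'
def go(*wps):
    s=state();R0=R.from_rotvec(s["eef_rot"]);p0=s["tcp_pos"]
    ps=R0.as_matrix()[:,0];print("t",round(s["clock"],2),"p",p0.round(4),"psi",round(np.arctan2(ps[1],ps[0])%6.2832,4),"F",s["force"].round(1),"w",round(s["grip_width"],4),"q",s["q"].round(2))
    for x,y,z,psi in wps:
        c,q=np.cos(psi),np.sin(psi)
        R1=R.from_matrix(np.array([[c,q,0],[q,-c,0],[0,0,-1.]]))
        print("rot",(R0.inv()*R1).as_rotvec(degrees=True).round(2).tolist(),"tr",(R0.as_matrix().T@(np.array([x,y,z])-p0)).round(4).tolist())
E
python3 - <<'E'
from h import *
go((.518,-.2213,.25,2.964),(.518,-.2213,.10,2.964))
print(unproj("top",361,310,.11),unproj("top",361,117,.19))
E
```

```text
t 0.1 p [0.1274 0.56   0.2492] psi 2.9178 F [-0.8 -0.1 -0.4] w 0.0856 q [ 1.2   0.21  1.54 -0.    1.39 -0.15]
rot [-0.12, -0.02, -2.65] tr [-0.5543, -0.6752, 0.0005]
rot [-0.12, -0.02, -2.65] tr [-0.5543, -0.6748, 0.1505]
[ 0.3700994  -0.00401128  0.11      ] [ 0.73176854 -0.00847884  0.19      ]
```

Request:
carry_out(rotation=[[0, 0, -2.6], [0, 0, -2.6], [0, 0, -2.6], [0, 0, -2.6], [0, 0, -2.6], [0, 0, -2.6], [0, 0, -2.6], [0, 0, -2.6], [0, 0, -2.6], [0, 0, -2.6], [0, 0, -2.6], [0, 0, -2.6], [0, 0, -2.6], [0, 0, -2.6], [0, 0, -2.6], [0, 0, -2.6], [0, 0, -2.6], [0, 0, -2.6], [0, 0, -2.6], [0, 0, -2.6]], translation=[[-0.554, -0.675, 0], [-0.554, -0.675, 0], [-0.554, -0.675, 0], [-0.554, -0.675, 0], [-0.554, -0.675, 0], [-0.554, -0.675, 0], [-0.554, -0.675, 0], [-0.554, -0.675, 0], [-0.554, -0.675, 0], [-0.554, -0.675, 0], [-0.554, -0.675, 0], [-0.554, -0.675, 0], [-0.554, -0.675, 0], [-0.554, -0.675, 0], [-0.554, -0.675, 0.03], [-0.554, -0.675, 0.07], [-0.554, -0.675, 0.11], [-0.554, -0.675, 0.15], [-0.554, -0.675, 0.15], [-0.554, -0.675, 0.15]], gripper=[1, 1, 1, 1, 1, 1, 1, 1, 1, 1, 1, 1, 1, 1, 1, 1, 0.6, 0.4, 0.2, 0.2])

```text
clock: 2.6
tcp_pos: [0.5188, -0.2209, 0.1014]
eef_rot: [0.28, 3.128, -0.001]
force: [0.1, 0.6, -0.3]
grip_width: 0.0515
```

```bash
python3 - <<'E'
from h import *
go((.518,-.2213,.036,2.964))
crop("scene",130,130,160,140,4.5,"c5")
E
```

```text
t 2.6 p [ 0.5188 -0.2209  0.1014] psi 2.9632 F [ 0.1  0.6 -0.3] w 0.0515 q [-0.56  0.35  1.7   0.    1.09 -1.95]
rot [-0.03, 0.09, -0.05] tr [0.0008, -0.0005, 0.0654]
```

View pics/c5.png

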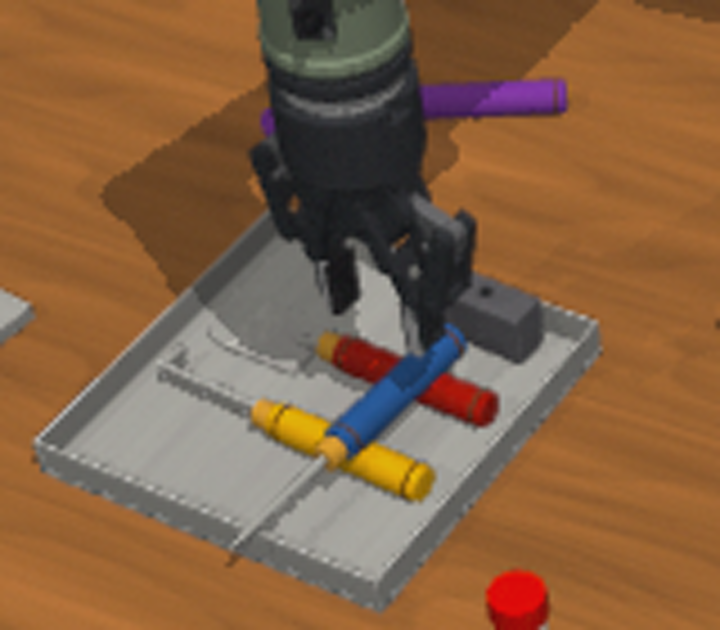

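The scene crop shows the jaws straddling the blue handle at crop (390,370), with nothing moved. I'll descend and grip.

Request:
carry_out(rotation=[[0, 0, 0], [0, 0, 0], [0, 0, 0], [0, 0, 0], [0, 0, 0], [0, 0, 0], [0, 0, 0], [0, 0, 0]], translation=[[0.001, 0, 0.04], [0.001, 0, 0.065], [0.001, 0, 0.065], [0.001, 0, 0.065], [0.001, 0, 0.065], [0.001, 0, 0.065], [0.001, 0, 0.065], [0.001, 0, 0.065]], gripper=[0.2, 0.2, 0.2, -1, -1, -1, -1, -1])

```text
clock: 3.65
tcp_pos: [0.5189, -0.2214, 0.0377]
eef_rot: [0.28, 3.125, -0.003]
force: [-0.9, -0.0, 6.1]
grip_width: 0.0204
```

```bash
python3 - <<'E'
from h import *
go((.518,-.2213,.22,2.964))
E
```

```text
t 3.65 p [ 0.5189 -0.2214  0.0377] psi 2.963 F [-0.9 -0.   6.1] w 0.0204 q [-0.56  0.44  1.72  0.    0.97 -1.95]
rot [-0.1, 0.25, -0.06] tr [0.0001, -0.0004, -0.1823]
```

```bash
python3 - <<'E'
from h import *
go((.518,-.2213,.22,2.964),(.513,.2789,.22,3.228),(.513,.2789,.10,3.228))
E
```

```text
t 3.65 p [ 0.5189 -0.2214  0.0377] psi 2.963 F [-0.9 -0.   6.1] w 0.0204 q [-0.56  0.44  1.72  0.    0.97 -1.95]
rot [-0.1, 0.25, -0.06] tr [0.0001, -0.0004, -0.1823]
rot [-0.13, 0.24, -15.18] tr [0.0938, 0.491, -0.1835]
rot [-0.13, 0.24, -15.18] tr [0.0944, 0.4912, -0.0635]
```

Request:
carry_out(rotation=[[0, 0, 0], [0, 0, 0], [0, 0, 0], [0, 0, -4], [0, 0, -8], [0, 0, -12], [0, 0, -15.1], [0, 0, -15.1], [0, 0, -15.1], [0, 0, -15.1], [0, 0, -15.1], [0, 0, -15.1], [0, 0, -15.1], [0, 0, -15.1], [0, 0, -15.1], [0, 0, -15.1], [0, 0, -15.1]], translation=[[0, 0, -0.04], [0, 0, -0.09], [0, 0, -0.14], [0, 0, -0.183], [0.012, 0.062, -0.183], [0.024, 0.124, -0.183], [0.036, 0.186, -0.183], [0.047, 0.247, -0.183], [0.059, 0.308, -0.183], [0.071, 0.369, -0.183], [0.083, 0.43, -0.183], [0.094, 0.491, -0.183], [0.094, 0.491, -0.183], [0.094, 0.491, -0.14], [0.094, 0.491, -0.1], [0.094, 0.491, -0.063], [0.094, 0.491, -0.063]], gripper=[-1, -1, -1, -1, -1, -1, -1, -1, -1, -1, -1, -1, -1, -1, -1, -1, -1])

```text
clock: 5.78
tcp_pos: [0.5086, 0.2774, 0.0948]
eef_rot: [0.132, -3.13, 0.005]
force: [-0.2, 1.4, -1.0]
grip_width: 0.0201
```

```bash
python3 - <<'E'
from h import *
go((.513,.2789,.05,3.228))
crop("scene",315,205,160,130,4.8,"c6")
crop("top",155,155,170,140,4.5,"c7")
crop("scene",120,155,160,120,4.8,"c8")
E
```

```text
t 5.78 p [0.5086 0.2774 0.0948] psi 3.2258 F [-0.2  1.4 -1. ] w 0.0201 q [ 0.35  0.39  1.65 -0.    1.11 -1.3 ]
rot [-0.16, -0.49, -0.13] tr [-0.0049, 0.0012, 0.0448]
```

View pics/c6.png

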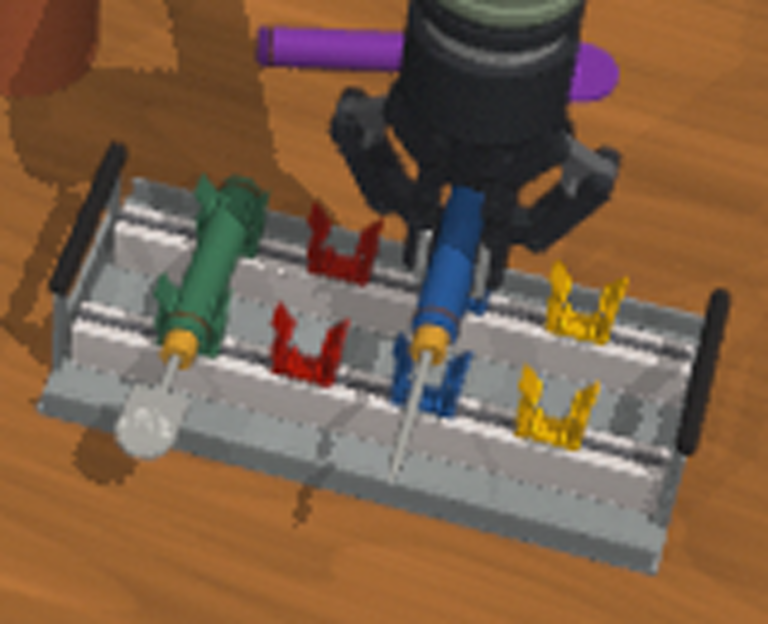

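View pics/c7.png

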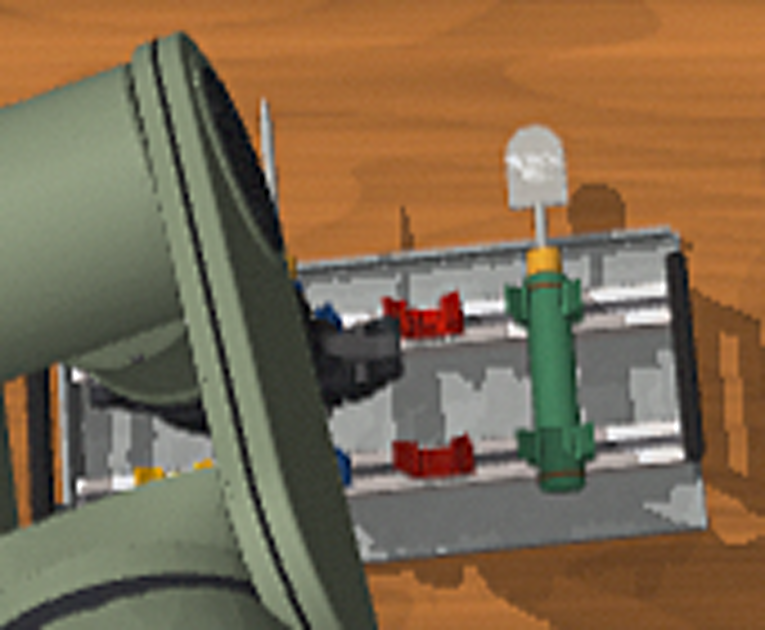

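View pics/c8.png

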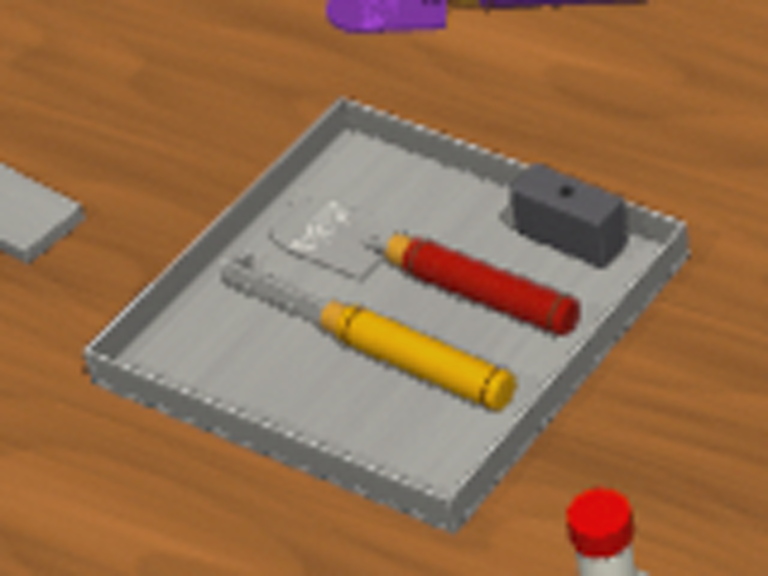

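```bash
python3 - <<'E'
from h import *
s=state();go((.513,.2789,.05,3.228))
p=s["tcp_pos"];m=R.from_rotvec(s["eef_rot"]).as_matrix();d=-m[:,0];print(d.round(4))
U=lambda u,v:np.array([315+u/4.8,205+v/4.8])
for nm,a,l in [("butt",(468,200),-52),("hend",(432,328),52),("tip",(397,475),140)]:
    print(nm,U(*a),proj("scene",p+d*l/1000))
print("tip top",155+265/4.5,155+100/4.5,proj("top",p+d*.14))
from scipy.optimize import least_squares
def f(q):
    dd=np.array([np.cos(q[3])*np.cos(q[4]),np.cos(q[3])*np.sin(q[4]),np.sin(q[3])]);P=q[:3]
    e=[]
    for a,l in [((468,200),-52),((432,328),52),((397,475),140)]: e+=list(proj("scene",P+dd*l/1000)-U(*a))
    e+=list(proj("top",P+dd*.14)-[155+265/4.5,155+100/4.5])
    return np.r_[np.array(e)*1.5,(P-p)*300]
r=least_squares(f,np.r_[p,0,.086]);print(r.x.round(4),r.fun.round(2))
E
```

```text
t 5.92 p [0.5132 0.2796 0.1003] psi 3.2261 F [ 0.1  0.  -0.9] w 0.0204 q [ 0.35  0.39  1.65 -0.    1.11 -1.3 ]
rot [0.04, 0.18, -0.11] tr [0.0004, -0.0007, 0.0503]
[0.9964 0.0844 0.0032]
butt [412.5        246.66666667] [415.53793024 241.15822616]
hend [405.         273.33333333] [405.05992513 273.88310531]
tip [397.70833333 303.95833333] [395.32553849 304.28551708]
tip top 213.88888888888889 177.22222222222223 [213.85700674 173.97613697]
[0.5094 0.2765 0.0871 0.0915 0.1222] [ 0.78 -2.75 -0.38  2.4  -1.08 -1.21 -1.51 -1.25 -1.13 -0.93 -3.96]
```

```bash
python3 - <<'E'
from h import *
crop("scene",315,205,160,130,4.8,"c9")
go((.513,.2789,.05,3.228))
s=state();p=s["tcp_pos"];m=R.from_rotvec(s["eef_rot"]).as_matrix();d=-m[:,0]
for l in (-52,52,140): print((proj("scene",p+d*l/1000)-[315,205])*4.8)
E
```

```text
t 5.97 p [0.5135 0.2798 0.1008] psi 3.2262 F [ 0.9  1.  -0.7] w 0.0206 q [ 0.35  0.39  1.65 -0.    1.11 -1.3 ]
rot [0.06, 0.25, -0.1] tr [0.0008, -0.0009, 0.0508]
[482.96980965 173.59775582]
[432.72256142 330.59500069]
[386.03370504 476.4740702 ]
```

View pics/c9.png

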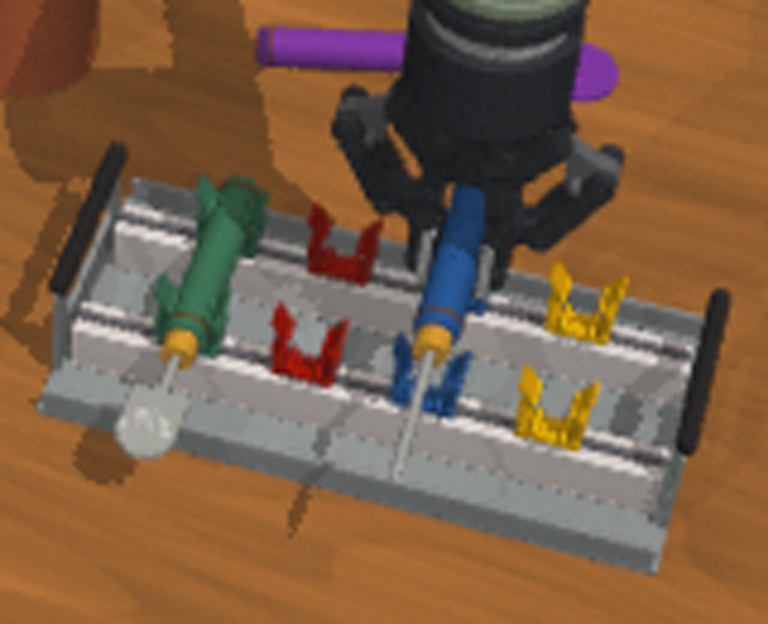

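Request:
carry_out(rotation=[[0, 0, 1], [0, 0, 1], [0, 0, 1], [0, 0, 1], [0, 0, 1], [0, 0, 1], [0, 0, 1], [0, 0, 1]], translation=[[0.001, -0.001, 0.01], [0.001, -0.001, 0.02], [0.001, -0.001, 0.03], [0.001, -0.001, 0.035], [0.001, -0.001, 0.04], [0.001, -0.001, 0.045], [0.001, -0.001, 0.05], [0.001, -0.001, 0.05]], gripper=[-1, -1, -1, -1, -1, -1, -1, -1])

```text
clock: 6.98
tcp_pos: [0.5113, 0.2787, 0.0516]
eef_rot: [-0.107, 3.14, -0.001]
force: [-8.6, -4.2, 22.8]
grip_width: 0.0203
```

```bash
python3 - <<'E'
from h import *
crop("scene",315,205,160,130,4.8,"c10")
go((.513,.2789,.05,3.228))
E
```

```text
t 7.03 p [0.5112 0.2787 0.0516] psi 3.2096 F [-8.  -4.  22.2] w 0.0204 q [ 0.35  0.46  1.67 -0.    1.02 -1.29]
rot [-0.02, 0.01, -1.06] tr [-0.0018, 0.0001, 0.0016]
```

View pics/c10.png

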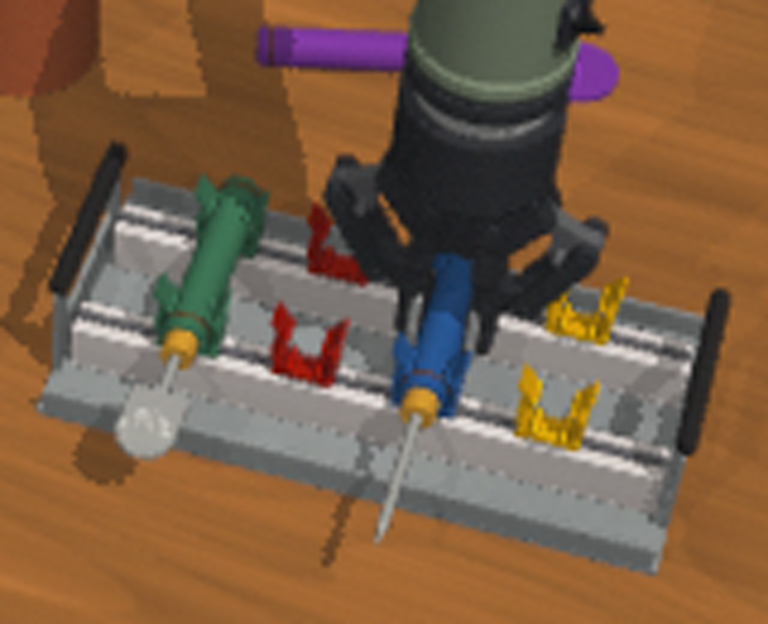

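The scene crop shows the pricker between both blue clips. The TCP is at 51.6 mm, which is the home height, against 22 N. I'll push a little more, then release and retreat.

Request:
carry_out(rotation=[[0, 0, 0], [0, 0, 0], [0, 0, 0], [0, 0, 0]], translation=[[0, 0, 0.003], [0, 0, 0.003], [0, 0, 0.003], [0, 0, 0.003]], gripper=[-1, -1, -1, -1])

```text
clock: 7.52
tcp_pos: [0.5113, 0.2788, 0.0514]
eef_rot: [-0.107, 3.14, -0.001]
force: [-14.2, -5.7, 38.4]
grip_width: 0.0199
```

Request:
carry_out(rotation=[[0, 0, 0], [0, 0, 0], [0, 0, 0], [0, 0, 0], [0, 0, 0], [0, 0, 0], [0, 0, 0]], translation=[[0, 0, -0.003], [0, 0, -0.003], [0, 0, -0.003], [0, 0, -0.003], [0, 0, -0.05], [0, 0, -0.11], [0, 0, -0.17]], gripper=[-0.2, -0.2, -0.2, -0.2, -0.2, -0.1, 0])

```text
clock: 8.4
tcp_pos: [0.5103, 0.2783, 0.216]
eef_rot: [0.106, -3.138, 0.001]
force: [1.3, 0.3, 0.8]
grip_width: 0.0427
```

```bash
python3 - <<'E'
from h import *
crop("scene",315,205,160,130,4.8,"c11")
go((.5533,-.2353,.22,1.476),(.5533,-.2353,.10,1.476))
E
```

```text
t 8.45 p [0.5153 0.2804 0.2266] psi 3.2095 F [2.8 1.8 4.9] w 0.0429 q [ 0.35  0.24  1.55  0.    1.33 -1.29]
rot [0.92, 0.41, 99.32] tr [-0.0028, -0.5171, 0.0044]
rot [0.92, 0.41, 99.32] tr [-0.001, -0.5176, 0.1244]
```

View pics/c11.png

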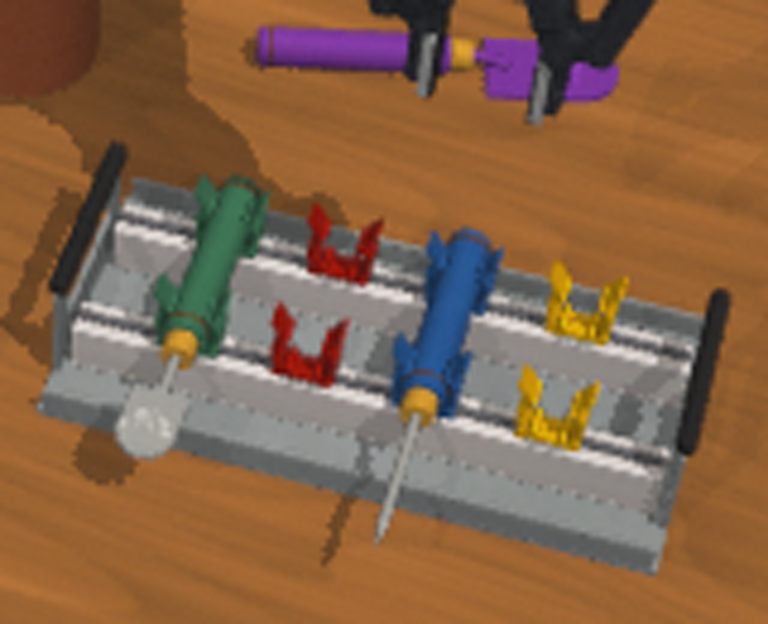

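The pricker is seated in both blue clips, at crop (445,320), and looks the same as the spoon. Next I'll re-measure the lifter and trowel with the tray clear.

```bash
python3 - <<'E'
from h import *
crop("top",415,170,130,135,4.4,"c12")
crop("scene",120,155,160,120,4.8,"c13")
E
```

```text
(no output)
```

View pics/c12.png

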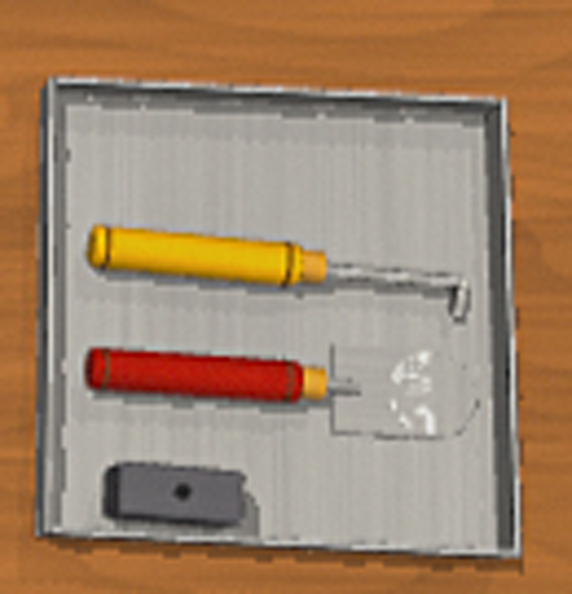

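View pics/c13.png

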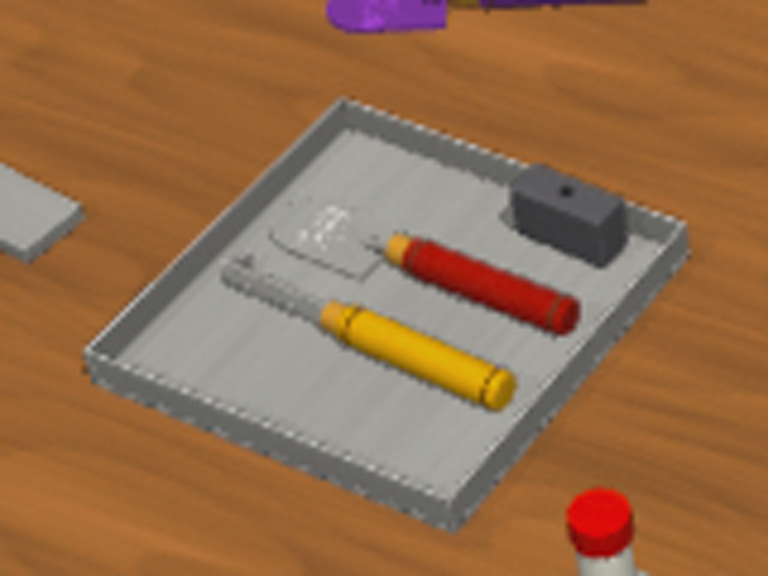

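```bash
python3 - <<'E'
from h import *
A=lambda u,v:("top",415+u/4.4,170+v/4.4)
B=lambda u,v:("scene",120+u/4.8,155+v/4.8)
for nm,b,f in [("yel",A(92,246),A(300,264)),("yel",B(503,391),B(345,317)),("red",A(90,369),A(301,382)),("red",B(567,316),B(407,252))]:
    b=unproj(*b,.014);f=unproj(*f,.014);d=f-b
    print(nm,((b+f)/2).round(4),np.linalg.norm(d).round(4),np.arctan2(d[1],d[0]).round(3))
E
```

```text
yel [ 0.5484 -0.2345  0.014 ] 0.1043 -1.675
yel [ 0.5482 -0.2346  0.014 ] 0.1053 -1.704
red [ 0.4874 -0.2301  0.014 ] 0.1046 -1.648
red [ 0.4888 -0.2307  0.014 ] 0.1041 -1.654
```

```bash
python3 - <<'E'
from h import *
go((.5483,-.2346,.22,1.452),(.5483,-.2346,.10,1.452))
E
```

```text
t 8.55 p [0.5137 0.2796 0.2201] psi 3.2093 F [-0.1 -0.5 -0.6] w 0.0426 q [ 0.35  0.25  1.56 -0.    1.33 -1.29]
rot [0.6, 0.26, 100.69] tr [0.0002, -0.5154, -0.0013]
rot [0.6, 0.26, 100.69] tr [0.0014, -0.5157, 0.1187]
```

Request:
carry_out(rotation=[[0, 0, 10], [0, 0, 20], [0, 0, 30], [0, 0, 40], [0, 0, 50], [0, 0, 60], [0, 0, 70], [0, 0, 80], [0, 0, 90], [0, 0, 100.7], [0, 0, 100.7], [0, 0, 100.7], [0, 0, 100.7], [0, 0, 100.7]], translation=[[0, -0.055, 0], [0, -0.11, 0], [0, -0.165, 0], [0, -0.22, 0], [0, -0.275, 0], [0, -0.33, 0], [0, -0.385, 0], [0, -0.44, 0], [0, -0.495, 0], [0.001, -0.515, 0], [0.001, -0.515, 0.06], [0.001, -0.515, 0.12], [0.001, -0.515, 0.12], [0.001, -0.515, 0.12]], gripper=[0, 0, 0, 0, 0, 0, 0, 0, 0, 0, 0, 0, 0, 0])

```text
clock: 10.3
tcp_pos: [0.5451, -0.2356, 0.096]
eef_rot: [2.349, 2.085, 0.0]
force: [0.6, 1.0, 0.9]
grip_width: 0.0431
```

```bash
python3 - <<'E'
from h import *
crop("scene",120,125,160,150,4,"c14")
go((.5483,-.2346,.025,1.452))
E
```

```text
t 10.35 p [ 0.5463 -0.2363  0.0977] psi 1.4519 F [ 0.4  0.6 -0.2] w 0.0427 q [-0.55  0.41  1.62  0.    1.11 -0.43]
rot [0.22, 0.1, -0.01] tr [0.002, 0.0015, 0.0727]
```

View pics/c14.png

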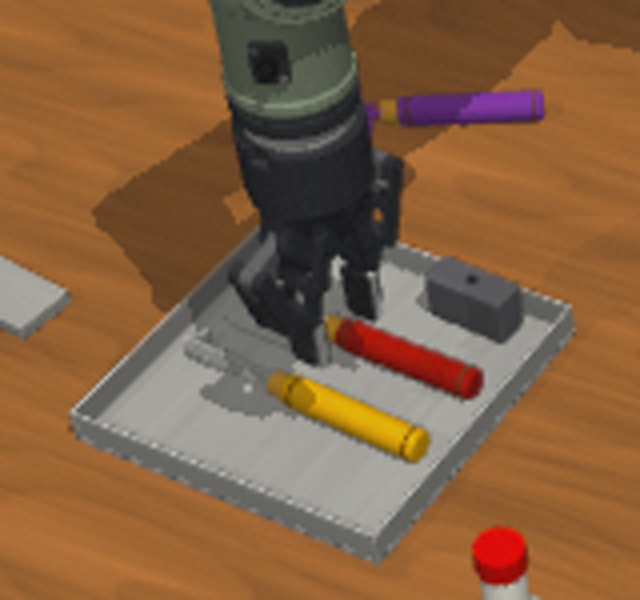

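Request:
carry_out(rotation=[[0, 0, 0], [0, 0, 0]], translation=[[0, 0, 0.05], [0, 0, 0.05]], gripper=[0, 0])

```text
clock: 10.6
tcp_pos: [0.5434, -0.2344, 0.0446]
eef_rot: [-2.347, -2.083, 0.002]
force: [-0.2, 0.2, -0.4]
grip_width: 0.0427
```

Request:
carry_out(rotation=[[0, 0, 0], [0, 0, 0]], translation=[[0, 0, 0], [0, 0, 0]], gripper=[0, 0])

```text
clock: 10.85
tcp_pos: [0.5466, -0.2365, 0.0484]
eef_rot: [2.345, 2.082, 0.002]
force: [0.0, 0.1, 0.9]
grip_width: 0.0429
```

```bash
python3 - <<'E'
from h import *
go((.5483,-.2346,.025,1.452))
E
```

```text
t 10.85 p [ 0.5466 -0.2365  0.0484] psi 1.4519 F [0.  0.1 0.9] w 0.0429 q [-0.55  0.48  1.64 -0.    1.02 -0.43]
rot [0.29, 0.14, -0.0] tr [0.0022, 0.0013, 0.0234]
```

Request:
carry_out(rotation=[[0, 0, 0], [0, 0, 0], [0, 0, 0], [0, 0, 0], [0, 0, 0], [0, 0, 0], [0, 0, 0]], translation=[[0.002, 0.001, 0.015], [0.002, 0.001, 0.023], [0.002, 0.001, 0.023], [0.002, 0.001, 0.023], [0.002, 0.001, 0.023], [0.002, 0.001, 0.023], [0.002, 0.001, 0.023]], gripper=[0, 0, 0, -1, -1, -1, -1])

```text
clock: 11.72
tcp_pos: [0.546, -0.2336, 0.0225]
eef_rot: [2.349, 2.085, 0.0]
force: [-0.6, -1.2, 0.3]
grip_width: 0.0202
```

```bash
python3 - <<'E'
from h import *
crop("scene",120,125,160,150,4,"c15")
go((.5483,-.2346,.22,1.452),(.5075,.3385,.22,3.228),(.5075,.3385,.11,3.228))
E
```

```text
t 11.78 p [ 0.546  -0.2336  0.0225] psi 1.4517 F [ 0.4 -0.2  0.8] w 0.0199 q [-0.55  0.52  1.64  0.    0.98 -0.43]
rot [0.03, 0.01, -0.02] tr [-0.0008, 0.0025, -0.1975]
rot [0.01, 0.03, -101.77] tr [0.5634, -0.1061, -0.1977]
rot [0.01, 0.03, -101.77] tr [0.5635, -0.1061, -0.0877]
```

View pics/c15.png

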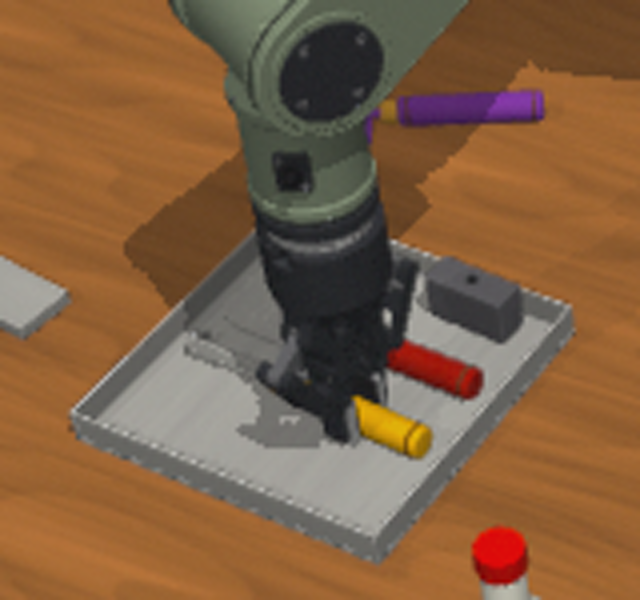

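Request:
carry_out(rotation=[[0, 0, 0], [0, 0, 0], [0, 0, 0], [0, 0, 0], [0, 0, -10], [0, 0, -20], [0, 0, -30], [0, 0, -40], [0, 0, -50], [0, 0, -60], [0, 0, -70], [0, 0, -80], [0, 0, -90], [0, 0, -101.8], [0, 0, -101.8], [0, 0, -101.8], [0, 0, -101.8], [0, 0, -101.8], [0, 0, -101.8], [0, 0, -101.8]], translation=[[0, 0, -0.03], [0, 0, -0.08], [0, 0, -0.14], [0, 0, -0.197], [0.055, -0.01, -0.197], [0.11, -0.021, -0.197], [0.165, -0.031, -0.197], [0.22, -0.042, -0.197], [0.275, -0.052, -0.197], [0.33, -0.062, -0.197], [0.385, -0.072, -0.197], [0.44, -0.083, -0.197], [0.495, -0.093, -0.197], [0.55, -0.103, -0.197], [0.563, -0.106, -0.197], [0.563, -0.106, -0.197], [0.563, -0.106, -0.14], [0.563, -0.106, -0.088], [0.563, -0.106, -0.088], [0.563, -0.106, -0.088]], gripper=[-1, -1, -1, -1, -1, -1, -1, -1, -1, -1, -1, -1, -1, -1, -1, -1, -1, -1, -1, -1])

```text
clock: 14.28
tcp_pos: [0.509, 0.3375, 0.1121]
eef_rot: [-0.133, 3.136, 0.001]
force: [0.9, 0.2, -1.4]
grip_width: 0.0201
```

```bash
python3 - <<'E'
from h import *
get_image("top");
crop("scene",315,205,160,130,4.8,"c16")
go((.5075,.3385,.0585,3.228))
s=state();p=s["tcp_pos"];m=R.from_rotvec(s["eef_rot"]).as_matrix();d=-m[:,0]
for l in (-52,52,136): print((proj("scene",p+d*l/1000-[0,0,.0085])-[315,205])*4.8)
E
```

```text
t 14.38 p [0.51   0.3386 0.1139] psi 3.2274 F [-0.1  0.9 -2. ] w 0.02 q [ 0.44  0.42  1.57 -0.    1.15 -1.21]
rot [0.12, 0.34, -0.04] tr [0.0029, 0.0, 0.0553]
[605.55995317 198.42668874]
[561.30010419 358.52747896]
[522.06960686 500.43563654]
```

View pics/c16.png

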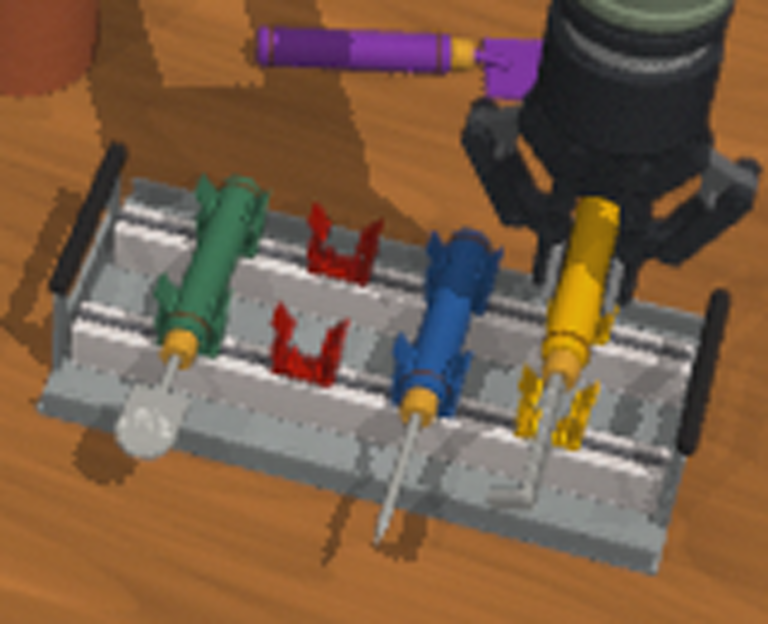

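Request:
carry_out(rotation=[[0, 0, 1], [0, 0, 1], [0, 0, 1], [0, 0, 1], [0, 0, 1], [0, 0, 1], [0, 0, 1], [0, 0, 1], [0, 0, 1]], translation=[[0.001, -0.001, 0.015], [0.001, -0.001, 0.025], [0.001, -0.001, 0.035], [0.001, -0.001, 0.04], [0.001, -0.001, 0.045], [0.001, -0.001, 0.05], [0.001, -0.001, 0.055], [0.001, -0.001, 0.058], [0.001, -0.001, 0.058]], gripper=[-1, -1, -1, -1, -1, -1, -1, -1, -1])

```text
clock: 15.5
tcp_pos: [0.5074, 0.3385, 0.0578]
eef_rot: [-0.11, 3.138, 0.003]
force: [-10.7, -3.1, 30.0]
grip_width: 0.0194
```

```bash
python3 - <<'E'
from h import *
crop("scene",315,205,160,130,4.8,"c17")
go((.5075,.3385,.0585,3.228))
E
```

```text
t 15.55 p [0.5074 0.3385 0.0579] psi 3.2115 F [-10.5  -2.7  30.3] w 0.0201 q [ 0.45  0.49  1.59  0.    1.05 -1.2 ]
rot [0.1, 0.09, -0.95] tr [-0.0001, -0.0, -0.0006]
```

View pics/c17.png

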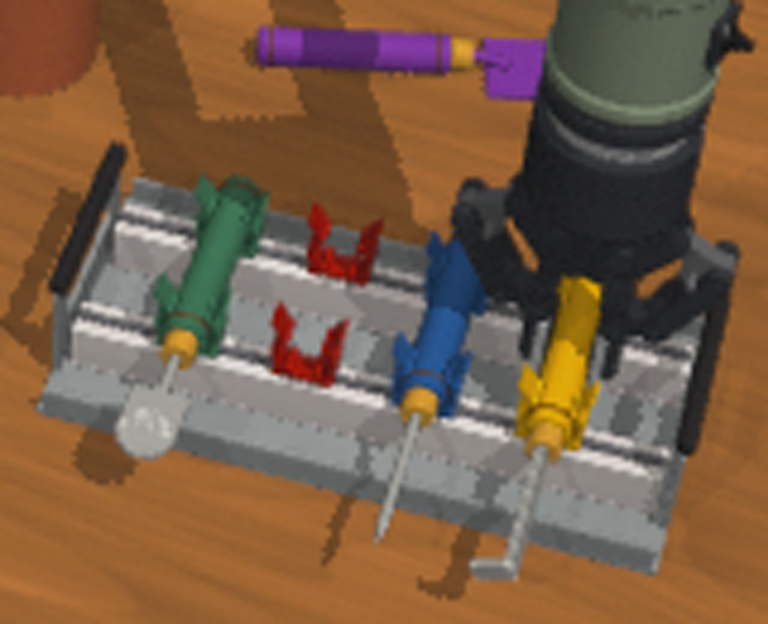

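Request:
carry_out(rotation=[[0, 0, 0], [0, 0, 0], [0, 0, 0]], translation=[[0, 0, 0.002], [0, 0, 0.002], [0, 0, 0.002]], gripper=[-1, -1, -1])

```text
clock: 15.92
tcp_pos: [0.5074, 0.3386, 0.0578]
eef_rot: [-0.11, 3.138, 0.002]
force: [-14.8, -4.3, 39.9]
grip_width: 0.02
```

Request:
carry_out(rotation=[[0, 0, 0], [0, 0, 0], [0, 0, 0], [0, 0, 0], [0, 0, 0], [0, 0, 0], [0, 0, 0], [0, 0, 0], [0, 0, 0]], translation=[[0, 0, -0.006], [0, 0, -0.006], [0, 0, -0.006], [0, 0, -0.006], [0, 0, -0.05], [0, 0, -0.11], [0, 0, -0.165], [0, 0, -0.165], [0, 0, -0.165]], gripper=[-0.2, -0.2, -0.2, -0.2, -0.2, -0.1, 0, 0, 0])

```text
clock: 17.05
tcp_pos: [0.5062, 0.3368, 0.2145]
eef_rot: [0.109, -3.139, 0.001]
force: [-0.5, -0.4, 0.2]
grip_width: 0.0428
```

```bash
python3 - <<'E'
from h import *
crop("scene",315,205,160,130,4.8,"c18")
crop("scene",120,155,160,120,4.8,"c19")
go((.488,-.2304,.22,1.490),(.488,-.2304,.10,1.490))
E
```

```text
t 17.15 p [0.5052 0.3364 0.2127] psi 3.2109 F [-0.5  0.3 -0.3] w 0.0429 q [ 0.44  0.31  1.5   0.    1.34 -1.2 ]
rot [-0.28, -0.1, 98.6] tr [0.0565, -0.5642, -0.0061]
rot [-0.28, -0.1, 98.6] tr [0.056, -0.564, 0.1139]
```

View pics/c18.png

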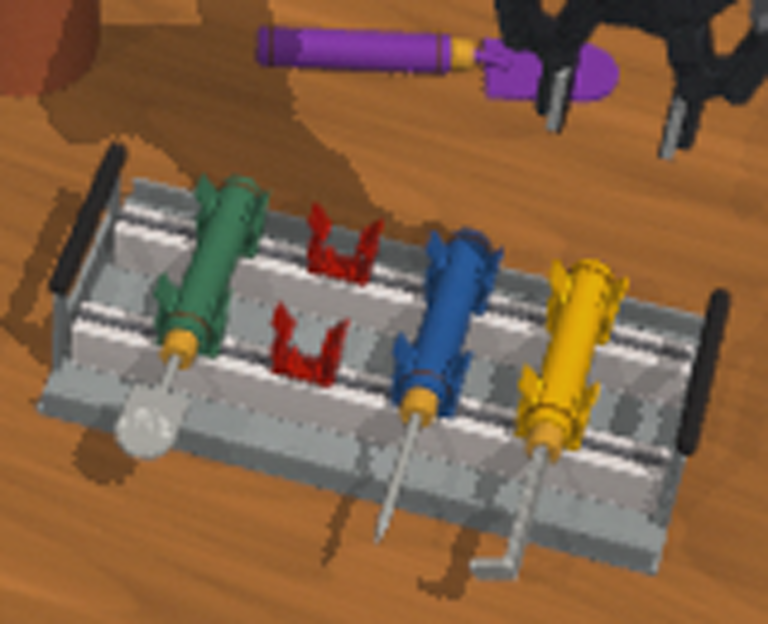

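View pics/c19.png

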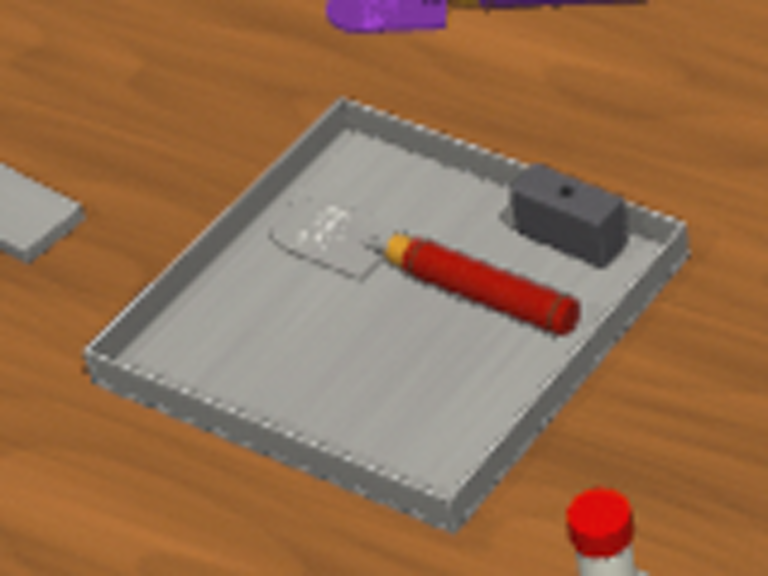

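The lifter is seated in both yellow clips, at crop (570,350). The trowel and the chill haven't moved. Now for the trowel, with a narrower opening because of the chill.

Request:
carry_out(rotation=[[0, 0, 10], [0, 0, 20], [0, 0, 30], [0, 0, 40], [0, 0, 50], [0, 0, 60], [0, 0, 70], [0, 0, 80], [0, 0, 90], [0, 0, 98.6], [0, 0, 98.6], [0, 0, 98.6], [0, 0, 98.6], [0, 0, 98.6], [0, 0, 98.6], [0, 0, 98.6]], translation=[[0.005, -0.055, 0], [0.011, -0.11, 0], [0.016, -0.165, 0], [0.022, -0.22, 0], [0.027, -0.275, 0], [0.033, -0.33, 0], [0.038, -0.385, 0], [0.044, -0.44, 0], [0.049, -0.495, 0], [0.056, -0.55, 0], [0.056, -0.564, 0], [0.056, -0.564, 0.06], [0.056, -0.564, 0.12], [0.056, -0.564, 0.14], [0.056, -0.564, 0.14], [0.056, -0.564, 0.14]], gripper=[0, 0, 0, 0, 0, 0, 0, 0, 0, -0.15, -0.15, -0.15, -0.15, -0.15, -0.15, -0.15])

```text
clock: 19.15
tcp_pos: [0.4904, -0.2293, 0.0759]
eef_rot: [2.308, 2.131, 0.001]
force: [0.3, -0.4, -0.0]
grip_width: 0.0361
```

```bash
python3 - <<'E'
from h import *
get_image("top");crop("scene",120,125,160,150,4,"c20")
go((.488,-.2304,.025,1.490))
E
```

```text
t 19.25 p [ 0.491  -0.23    0.0769] psi 1.4908 F [-0.1 -0.1 -0. ] w 0.0364 q [-0.6   0.34  1.76  0.    1.03 -0.52]
rot [0.16, 0.09, 0.04] tr [-0.0006, -0.0031, 0.0519]
```

View pics/c20.png

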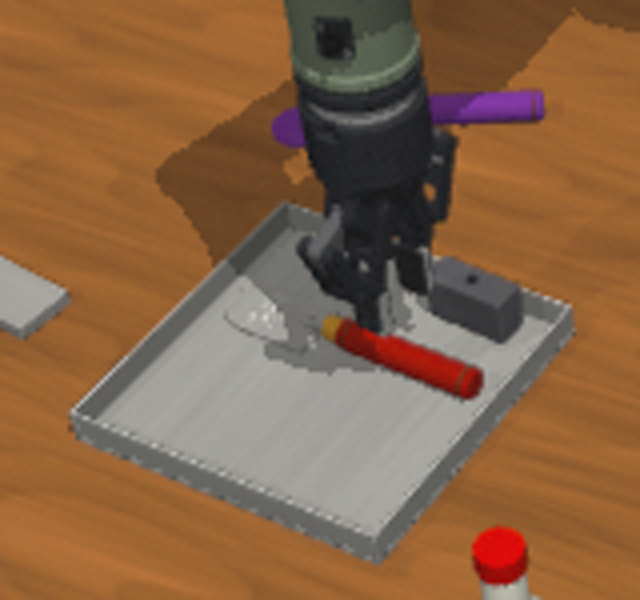

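Request:
carry_out(rotation=[[0, 0, 0], [0, 0, 0], [0, 0, 0], [0, 0, 0], [0, 0, 0]], translation=[[0, -0.003, 0.015], [0, -0.003, 0.03], [0, -0.003, 0.04], [0, -0.003, 0.05], [0, -0.003, 0.05]], gripper=[-0.15, -0.15, -0.15, -0.15, -0.15])

```text
clock: 19.88
tcp_pos: [0.486, -0.2288, 0.024]
eef_rot: [-2.308, -2.128, 0.001]
force: [0.6, 0.5, -0.7]
grip_width: 0.0365
```

Request:
carry_out(rotation=[[0, 0, 0], [0, 0, 0], [0, 0, 0], [0, 0, 0]], translation=[[0, 0, 0], [0, 0, 0], [0, 0, 0], [0, 0, 0]], gripper=[-1, -1, -1, -1])

```text
clock: 20.38
tcp_pos: [0.487, -0.2294, 0.0256]
eef_rot: [2.309, 2.13, 0.0]
force: [-0.1, -0.6, 0.1]
grip_width: 0.0198
```

```bash
python3 - <<'E'
from h import *
crop("scene",120,125,160,150,4,"c21")
go((.488,-.2304,.22,1.49),(.5165,.2205,.22,3.212),(.5165,.2205,.11,3.212))
E
```

```text
t 20.43 p [ 0.487  -0.2294  0.0256] psi 1.4902 F [ 0.3 -1.  -0.1] w 0.0202 q [-0.6   0.42  1.79 -0.    0.93 -0.52]
rot [0.03, 0.02, 0.01] tr [-0.001, 0.0012, -0.1944]
rot [0.01, 0.04, -98.65] tr [0.4508, -0.0067, -0.1946]
rot [0.01, 0.04, -98.65] tr [0.4508, -0.0068, -0.0846]
```

View pics/c21.png

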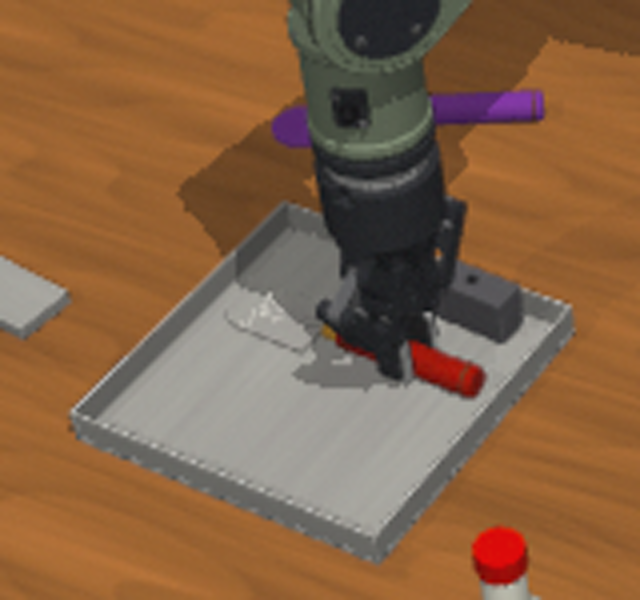

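Request:
carry_out(rotation=[[0, 0, 0], [0, 0, 0], [0, 0, 0], [0, 0, 0], [0, 0, -10], [0, 0, -20], [0, 0, -30], [0, 0, -40], [0, 0, -50], [0, 0, -60], [0, 0, -70], [0, 0, -80], [0, 0, -90], [0, 0, -98.6], [0, 0, -98.6], [0, 0, -98.6], [0, 0, -98.6], [0, 0, -98.6], [0, 0, -98.6]], translation=[[0, 0, -0.03], [0, 0, -0.08], [0, 0, -0.14], [0, 0, -0.194], [0.045, -0.001, -0.194], [0.09, -0.001, -0.194], [0.135, -0.002, -0.194], [0.18, -0.003, -0.194], [0.225, -0.003, -0.194], [0.27, -0.004, -0.194], [0.315, -0.005, -0.194], [0.36, -0.005, -0.194], [0.405, -0.006, -0.194], [0.451, -0.007, -0.194], [0.451, -0.007, -0.194], [0.451, -0.007, -0.14], [0.451, -0.007, -0.085], [0.451, -0.007, -0.085], [0.451, -0.007, -0.085]], gripper=[-1, -1, -1, -1, -1, -1, -1, -1, -1, -1, -1, -1, -1, -1, -1, -1, -1, -1, -1])

```text
clock: 22.8
tcp_pos: [0.5174, 0.2206, 0.112]
eef_rot: [-0.107, 3.137, 0.001]
force: [0.0, 0.4, -0.5]
grip_width: 0.0199
```

```bash
python3 - <<'E'
from h import *
get_image("top");get_image("top");
crop("scene",315,205,160,130,4.8,"c22")
go((.5165,.2205,.0616,3.212))
s=state();p=s["tcp_pos"];m=R.from_rotvec(s["eef_rot"]).as_matrix();d=-m[:,0]
for l in (-52,52,144): print((proj("scene",p+d*l/1000-[0,0,.0116])-[315,205])*4.8)
E
```

```text
t 22.95 p [0.5186 0.2212 0.1136] psi 3.2105 F [ 0.4  1.2 -1.7] w 0.0199 q [ 0.25  0.33  1.69 -0.    1.11 -1.39]
rot [0.06, 0.35, -0.08] tr [0.0025, -0.0006, 0.0519]
[364.94237813 143.9942642 ]
[305.76178891 297.00758875]
[248.22106846 445.78097966]
```

View pics/c22.png

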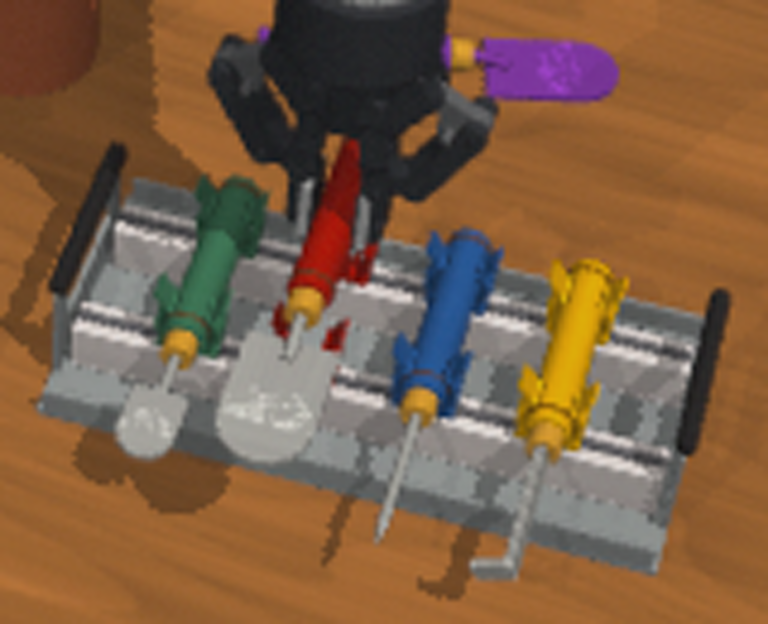

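Request:
carry_out(rotation=[[0, 0, 0], [0, 0, 0], [0, 0, 0], [0, 0, 0], [0, 0, 0], [0, 0, 0], [0, 0, 0], [0, 0, 0], [0, 0, 0]], translation=[[0.001, -0.001, 0.015], [0.001, -0.001, 0.025], [0.001, -0.001, 0.03], [0.001, -0.001, 0.035], [0.001, -0.001, 0.04], [0.001, -0.001, 0.045], [0.001, -0.001, 0.05], [0.001, -0.001, 0.055], [0.001, -0.001, 0.055]], gripper=[-1, -1, -1, -1, -1, -1, -1, -1, -1])

```text
clock: 24.08
tcp_pos: [0.5162, 0.2201, 0.061]
eef_rot: [-0.11, 3.139, -0.001]
force: [-13.8, -4.9, 35.8]
grip_width: 0.0197
```

```bash
python3 - <<'E'
from h import *
crop("scene",315,205,160,130,4.8,"c23")
go((.5165,.2205,.0616,3.212))
E
```

```text
t 24.12 p [0.5162 0.2201 0.061 ] psi 3.2119 F [-13.6  -4.5  35.8] w 0.0199 q [ 0.25  0.4   1.72 -0.    1.02 -1.39]
rot [-0.03, 0.03, -0.0] tr [-0.0004, 0.0004, -0.0006]
```

View pics/c23.png

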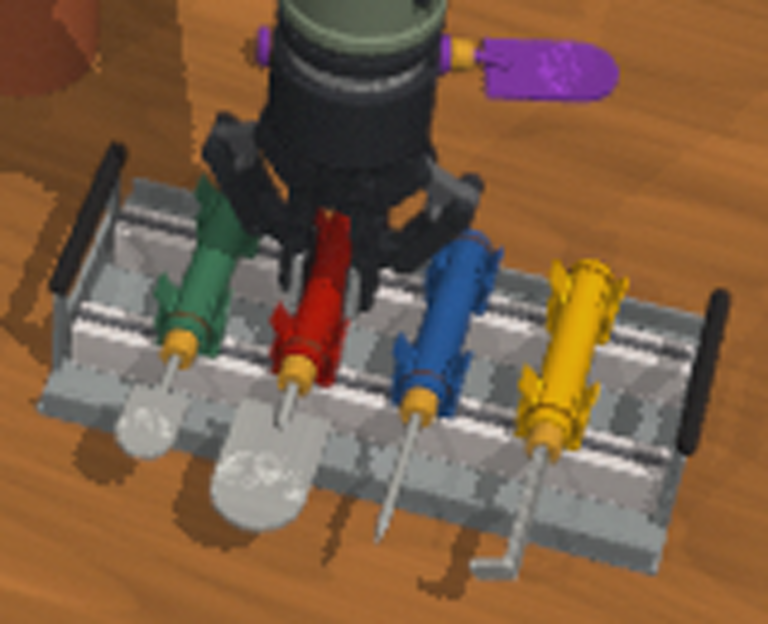

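The trowel is seated: TCP 61.0 mm, home about 61.6 mm, with 36 N against the saddle. I'll release with a small opening and retreat.

Request:
carry_out(rotation=[[0, 0, 0], [0, 0, 0], [0, 0, 0], [0, 0, 0], [0, 0, 0], [0, 0, 0], [0, 0, 0], [0, 0, 0], [0, 0, 0], [0, 0, 0]], translation=[[0, 0, -0.003], [0, 0, -0.003], [0, 0, -0.003], [0, 0, -0.003], [0, 0, -0.05], [0, 0, -0.11], [0, 0, -0.17], [0, 0, -0.22], [0, 0, -0.22], [0, 0, -0.22]], gripper=[-0.2, -0.2, -0.2, -0.2, -0.2, -0.1, 0, 0, 0, 0])

```text
clock: 25.38
tcp_pos: [0.5147, 0.2196, 0.2743]
eef_rot: [0.109, -3.138, 0.001]
force: [-0.3, 0.7, 0.4]
grip_width: 0.0425
```

Request:
carry_out(rotation=[[0, 0, 0], [0, 0, 0], [0, 0, 0], [0, 0, 0], [0, 0, 0], [0, 0, 0]], translation=[[0, -0.05, 0], [0, -0.1, 0], [0, -0.15, 0], [0, -0.2, 0], [0, -0.25, 0], [0, -0.25, 0]], gripper=[0, 0, 0, 0, 0, 0])

```text
clock: 26.12
tcp_pos: [0.5314, -0.0325, 0.2723]
eef_rot: [0.1, -3.135, -0.001]
force: [0.1, 0.2, -0.2]
grip_width: 0.0427
```

```bash
python3 - <<'E'
from h import *
s=get_image("scene");t=get_image("top")
crop("scene",315,205,160,130,4.8,"c24",s);crop("top",155,155,170,140,4.5,"c25",t)
cv2.imwrite("pics/s_end.png",s[:,:,::-1])
E
```

```text
(no output)
```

View pics/c24.png

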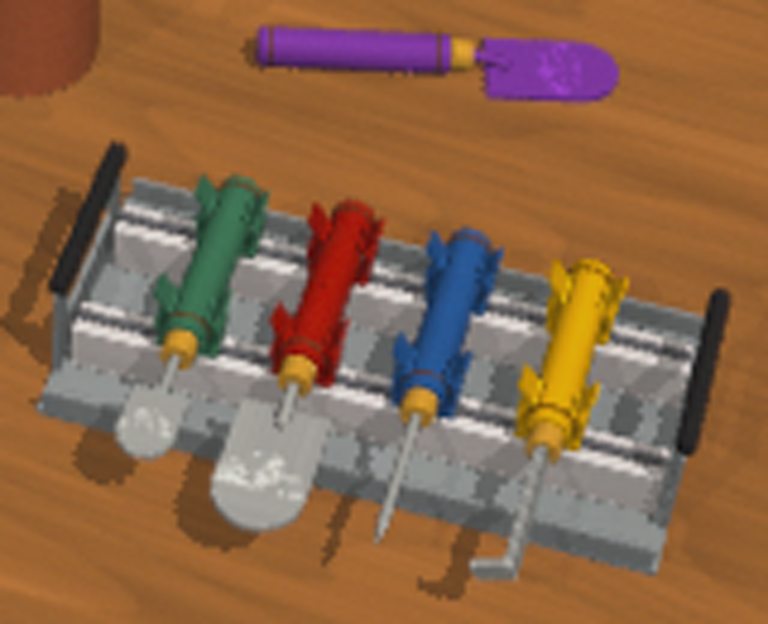

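View pics/c25.png

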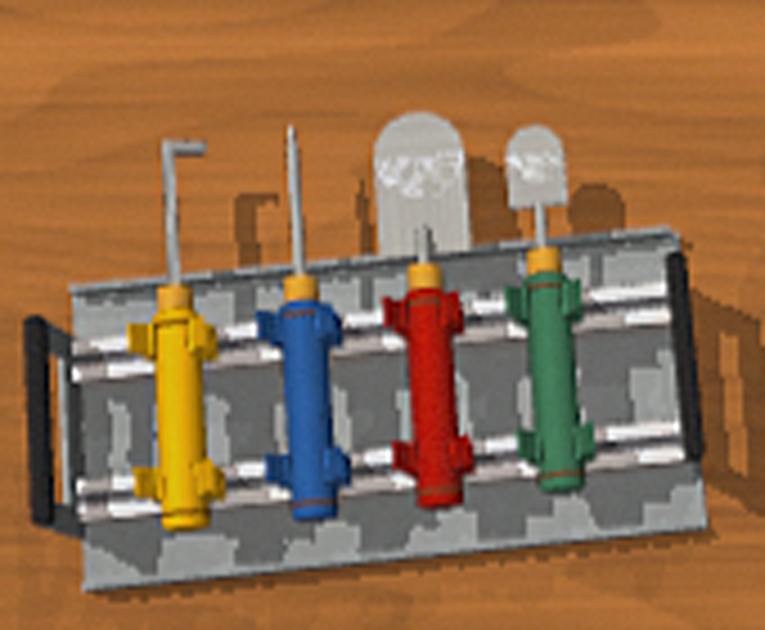

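View pics/s_end.png

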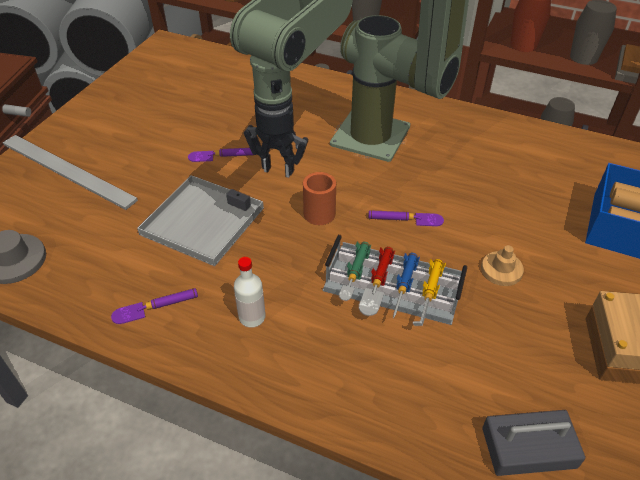

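All four handles look equally deep in their clips in both views. In the top crop the three loaded handles' mid-points lie within about 3 mm lengthwise of the spoon's, and the bystanders are where they were. Handing in.

```bash
python3 - <<'E'
from cell import *
print(state()["clock"],state()["joint_vel"].round(3)); print(sign_off())
E
```

```text
26.225 [ 0.034 -0.012 -0.006  0.001  0.003 -0.001]
the job is handed in; nothing more can be done
None
```

I clipped the pricker, lifter and trowel, in that order, into the blue, yellow and red clips, with their working ends on the same side as the spoon's. I handed the job in at 26.2 s.

- **Snapping home:** all three TCP heights came to rest within about 1 mm of the computed home heights. Final pressing forces were about 38 N (pricker), 40 N (lifter) and 36 N (trowel); I read those as the handle bottoming on its saddle.
- **Final pictures:** all four handles sit level and deep in both of their clips. By pixel estimate, the three I loaded are within about 3 mm lengthwise of the spoon's position; the limit is 13 mm. The sleeve, bottle, pattern, chill and spoon look unmoved by eye; I did not re-measure their positions.
- **Disagreements:** while the tools were held, the scene camera put their tips 2–4 mm to one side of where they were predicted to be. I turned the pricker and lifter 1° and shifted all three about 1 mm to allow for this. The lifter also shifted a few millimetres in the tray when the pricker was taken, so I measured it again before gripping it.

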